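# Stamp a tag and hold the jig's sprung plate open

### The job

Knock the sprung punch of the stamping jig right down with the brass mallet, then stand or lay the mallet back on the bench and let go of it. Then lift the jig's hinged top plate by its T-handle and hold it open at 45 degrees so that I can take out the stamped tag: it springs shut if you let go, so finish while still holding it there. Touch the punch with the mallet only, and leave the other things on the bench where they are.

Things in the scene. Friction and masses are not known exactly. Their poses are not given: they have to be found in the camera images.
- jig: stamping jig screwed to the bench, a low steel block 150 x 100 x 40 mm with a hinged aluminium plate on top; origin at the centre of its underside on the bench, z up, its own x axis points from the T-handle end (front, towards the robot) to the hinge end (back), y to its left; it stands to the right of the robot's middle, more or less facing the robot
- lid (a joint): angle of the jig's top plate (132 x 86 x 12 mm, its upper face 54 mm above the bench when shut): 0 shut, pi/4 = open at 45 degrees, 1.7 at most; turns about the jig's y axis through lid_hinge, front end upwards. Weight and a spring pull it shut, about 4 to 5 N at the T-handle
- lid_hinge (a point): centre of the plate's hinge line, at the back of the jig: 69 mm behind and 47 mm above the jig's origin; the line runs along the jig's y axis; fixed
- t_handle_bar (a point): centre of the T-handle's wooden crossbar at the front of the top plate: round, 18 mm diameter, 36 mm long along the jig's y axis, flat ends, on an upright 10 mm stem. With the plate shut it is 40 mm above the plate's upper face, 94 mm above the bench, 52 mm in front of the jig's origin, 121 mm in front of and 47 mm above the hinge line; moves with the plate
- punch (a joint): travel of the punch into the plate, m: 0 up, 0.010 right down; a spring returns it, 3 N at the start and 8 N at the bottom
- punch_top (a point): centre of the top of the punch, a steel pin with a flat round head of 24 mm diameter that stands on the middle of the plate in a round guide: 59 mm in front of the hinge line (10 mm behind the jig's origin), 114 mm above the bench when up and the plate shut, 104 mm when right down; moves with punch and plate
- mallet: small mallet right of the jig, 0.36 to 0.54 kg, nearly all in the head: round brass head, 40 mm diameter, 60 mm high, standing on one flat face; straight wooden handle, 16 mm wide, 20 mm high, level at half the head's height, ending 132 mm from the head's axis, roughly towards the robot. Origin: centre of the lower face; z up the head's axis; the handle points to its -x
- mallet_head (a point): centre of the mallet's brass head, 30 mm above its lower face, on the handle's axis
- bezel_cup: grey round casting cup, 56 x 56 x 18 mm, loose, left of the jig or behind it; leave it alone; origin at the centre of its underside
- flux_bottle: white square bottle with a red cap, 55 x 55 x 104 mm, loose, left of the jig or behind it; leave it alone; origin at the centre of its underside
- glass_dish: flat square glass dish, 90 x 100 x 20 mm, loose, behind the jig; leave it alone; origin at the centre of its underside
Things that resemble listed ones, but are neither listed nor needed, are in the scene too. What is shaped like the mallet but black is not meant.

How it is judged:
By the outcome, as a careful person would: the job done as asked, in the order asked, and still so for the second after the job is handed in, while the arm keeps its last pose, push and grip.
It also fails if it takes over 51 s, if anything falls off the work surface, if the arm or the gripper's body presses on something with over 40 N, if the wrist force passes 120 N, or if a joint passes its speed limit or range.

### The arm

A 6-joint arm with a two-finger parallel gripper is mounted at the origin on a cart in front of the work surface, level with it; the furniture and walls round the work are solid. World frame = base frame: x ahead of the robot, y to its left, z up, the work surface at z = 0. Lengths are in m, angles in rad, forces in N, time in s.
With the tool pointing down it reaches from about 0.35 to 0.975 m from the base axis. Payload 7.1 kg.
Tool frame: the origin (TCP) lies between the finger pads; the fingertips stand robot.nose_length ahead of it and the grasp point (between the pads) lies 3 mm ahead of it (robot.nose_length is the distance from the TCP to the fingertips, in m); z points along the fingers, y is the line along which they close (so a half turn about z gives the same grasp; the last joint's range is limited). The gripper opens to 88 mm and grips with 3 to 60 N. Pads are 20 mm wide; open, the fingers measure 115 mm over their backs; the gripper's body (75 mm by 178 mm) begins 61 mm behind the grasp point.
Start: joints at [1.142, 0.423, 1.63, -0, 1.089, -0.019], TCP at [0.249, 0.573, 0.245] pointing down, gripper open.
Joint ranges: [-3, 3], [-0.9, 2.11], [0.09, 2.58], [-1.31, 4.45], [0.11, 2.69], [-2.54, 2.54]. Speed limits (rad/s): [2.39, 2.39, 3.01, 3.14, 3.14, 3.14].

### API

Orientations are given as [roll, pitch, yaw] about the fixed x, y, z axes, in that order (R = Rz(yaw) Ry(pitch) Rx(roll)).
In Python, from cell import robot, get_image, camera_info gives the robot as it stands. The module is installed in compiled form; this text tells all that it offers.
- The arm moves only by the tool arm_command, never from a script. Its argument "steps" is a list of rows, each an object of numbers: "tx", "ty", "tz": the shift along the world's x, y, z in units of 30 mm (1.0 is 30 mm); "ax", "ay", "az": the turn, a rotation vector about the world's x, y, z in units of 6 degrees (1.0 is 6 degrees); "claw": the closure in counts, from 0 (fully open) to 255 (shut). A call has 1 to 20 rows; each row is the pose to reach, as a shift and turn from the pose commanded when the call began; what a row does not reach only later rows make up. A row lasts 1/12 s, in which the tool goes at most 41.7 mm and 7.16 degrees, less where a joint would pass 70% of its speed; a pose out of reach is approached as far as the arm can. A call with a gripper value outside its range is refused whole. The fingers move at their own pace and stop on an object; "force" is the grip in N (left out, the last holds). Time passes only in rows, so rows that repeat a pose let the fingers close. It gives the time, the measured TCP pose, the force, the opening and the grip force at its end, in the units of the state.
- robot.observe(): the state, without advancing time (a new reading comes with each control period).
- get_image(name): name is "scene" or "top" or "wrist"; returns the picture (384x512x3 uint8, red, green, blue); there is no depth.
- camera_info(name): a dict with "camera_matrix" (3x3 intrinsics, pixels), "pose" (4x4, takes a point from camera to world coordinates); the wrist camera has in their place "T_tool_cam" (4x4, takes a point from camera to tool coordinates, whose origin is the TCP and whose axes are the flange's). Camera axes: x right, y up, looking along -z (the intrinsics and any distortion apply to the point x, -y, -z); pixel columns grow to the right and rows downward; lengths in m; the calibration is good to about 2 mm. A picture is of the moment at which its call begins: read the wrist's pose just before it. camera_info takes no time and is no camera call.
- robot.job_done(): hands the job in; it is judged then, once.
The state is a dict: "clock": time; "q": joint angles; "dq": joint speeds; "tau": joint torques, N m; "eef_pos": TCP position; "orientation": TCP orientation; "contact_force": force on the tool from outside, world axes, zero at the start; "ft_torque": the same for the moment, N m; "gripper_width": finger opening in m; "finger_force": force on a finger pad.
Only numpy, scipy, OpenCV 4.12 (cv2) and the standard library are available. Lean on these libraries where they do the work, as an engineer would, in place of code of your own. Each camera call takes 0.05 s, during which the arm holds its last target. There are 200 camera calls.

## Working session

There is one attempt and no reset: what is moved stays moved. The work goes in short steps, Python scripts to look and compute and a tool call to move; the robot and the scene stay as the last step left them, time stands still between calls to the robot, and variables do not carry over. Pictures are saved under pics/ and viewed, at most 10 in all, crops included, and the job is handed in when it is done.

Besides the shell and the picture viewer there is one more tool, called in YAML: its name, and indented under it one key for each argument. arm_command: Moves the arm, as the interface text tells. Its arguments: {"type":"object","properties":{"steps":{"type":"array","items":{"type":"object","properties":{"tx":{"type":"number"},"ty":{"type":"number"},"tz":{"type":"number"},"ax":{"type":"number"},"ay":{"type":"number"},"az":{"type":"number"},"claw":{"type":"number"}}}},"force":{"type":"number"}},"required":["steps"]}

```bash
mkdir -p pics
cat > h.py <<'E'
import numpy as np, cv2
from cell import robot, get_image, camera_info
def ray(name,u,v):
    c=camera_info(name);K=np.array(c["camera_matrix"]);T=np.array(c["pose"])
    d=np.linalg.inv(K)@[u,v,1.];d=T[:3,:3]@[d[0],-d[1],-d[2]]
    return T[:3,3],d
def onz(name,u,v,z):
    o,d=ray(name,u,v);return o+d*(z-o[2])/d[2]
def proj(name,p):
    c=camera_info(name);K=np.array(c["camera_matrix"]);T=np.array(c["pose"])
    q=T[:3,:3].T@(np.array(p)-T[:3,3]);r=K@[q[0],-q[1],-q[2]];return r[:2]/r[2]
E
python3 - <<'E'
from h import *
for n in("scene","top"):
    im=get_image(n);cv2.imwrite(f"pics/{n}0.png",im[:,:,::-1]);c=camera_info(n);print({k:(np.round(v,3).tolist() if k!='x' else v) if not isinstance(v,str) else v for k,v in c.items()})
print(robot.nose_length,robot.observe())
E
```

```text
{'camera_matrix': [[465.668, 0.0, 253.327], [0.0, 465.668, 198.236], [0.0, 0.0, 1.0]], 'pose': [[0.824, 0.246, -0.511, -0.069], [-0.567, 0.366, -0.738, -1.08], [0.005, 0.898, 0.441, 0.602], [0.0, 0.0, 0.0, 1.0]]}
{'camera_matrix': [[468.344, 0.0, 259.353], [0.0, 468.344, 186.544], [0.0, 0.0, 1.0]], 'pose': [[-0.004, 0.992, -0.123, 0.416], [-1.0, -0.003, 0.007, -0.229], [0.007, 0.123, 0.992, 1.159], [0.0, 0.0, 0.0, 1.0]]}
0.022 {'clock': 0.1, 'q': array([ 1.14200726e+00,  4.23761737e-01,  1.63060996e+00, -6.34588335e-05,
        1.08860014e+00, -1.90171210e-02]), 'dq': array([ 0.00067953,  0.00013241, -0.00298828, -0.00034685,  0.00121221,
        0.00076827]), 'tau': array([ 8.16867268e-04, -5.45617747e+01, -2.74326038e+01,  6.46145199e-02,
        1.87860557e-02, -2.12258072e-05]), 'eef_pos': array([0.24880399, 0.57282555, 0.24398251]), 'orientation': array([-3.14021265e+00,  2.99458020e-05,  2.73185019e+00]), 'contact_force': array([-0.55552668,  0.11635022, -0.44859151]), 'ft_torque': array([ 0.03987617,  0.00262053, -0.02171947]), 'finger_force': 0.0, 'gripper_width': 0.08731679039575745}
```

View pics/scene0.png

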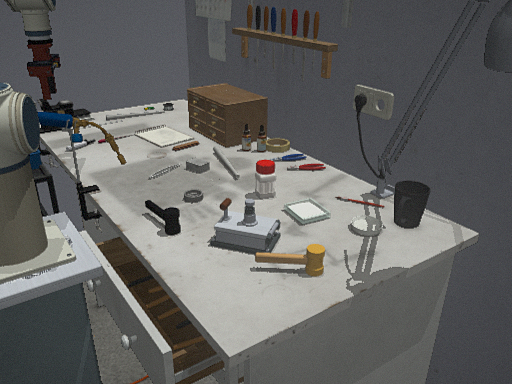

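View pics/top0.png

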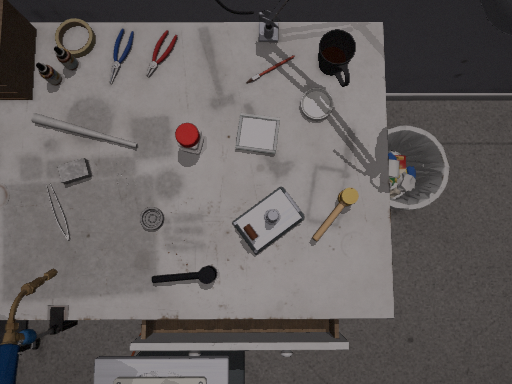

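The scene shows the jig (scene px 247,230), the yellow mallet right of it (315,260), and the black decoy left. In the top view the jig is at (268,220), bar (251,232), punch (272,215), mallet head (349,196), and its handle end (317,238).

Run:
```python
from h import *
im=cv2.imread("pics/top0.png");hsv=cv2.cvtColor(im,cv2.COLOR_BGR2HSV)
m=cv2.inRange(hsv,(8,80,60),(35,255,255));m[:,:300]=0;m[:,380:]=0;m[:170]=0;m[260:]=0
h=cv2.inRange(hsv,(19,130,60),(35,255,255))&m
for nm,k in(("all",m),("head",h)):
    c=max(cv2.findContours(k,0,1)[0],key=cv2.contourArea);print(nm,cv2.contourArea(c),cv2.minAreaRect(c),cv2.minEnclosingCircle(c))
r=cv2.inRange(hsv,(0,90,20),(20,255,140));r[:,:235]=0;r[:,265:]=0;r[:215]=0;r[250:]=0
c=max(cv2.findContours(r,0,1)[0],key=cv2.contourArea);print("bar",cv2.contourArea(c),cv2.minAreaRect(c))
b=cv2.resize(im[175:265,225:365],None,fx=5,fy=5,interpolation=cv2.INTER_CUBIC);cv2.imwrite("pics/c1.png",b)
```

```text
all 507.0 ((332.184814453125, 212.23138427734375), (17.079322814941406, 63.7628059387207), 44.25593948364258) ((334.0, 214.0), 32.20258331298828)
head 5.5 ((351.1723937988281, 201.93106079101562), (2.971125364303589, 8.541985511779785), 68.19859313964844) ((351.0, 201.5), 4.272101879119873)
bar 88.0 ((250.1351318359375, 231.689208984375), (15.22844123840332, 6.8586106300354), 54.46232223510742)
```

View pics/c1.png

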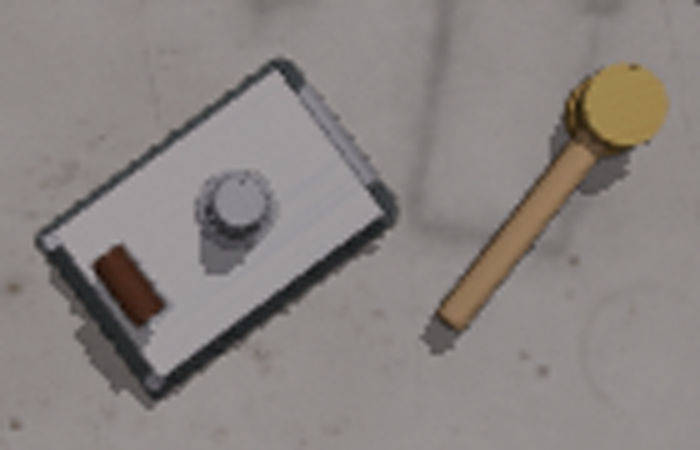

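The crop shows the bar's centre at (129,285), the punch top at (240,203), the block outline corners, the head top at (627,105) and the handle end at (455,322).

Run:
```python
from h import *
f=lambda x,y,z:onz("top",225+x/5-.4,175+y/5-.4,z)[:2]
bar=f(129,285,.1);p=f(240,203,.114);H=f(627,105,.06);e=f(450,316,.04)
cs=[f(*c,.04) for c in((40,240),(280,58),(398,212),(155,398))]
C=np.mean(cs,0);fr=(cs[0]+cs[3])/2;bk=(cs[1]+cs[2])/2
a=lambda v:np.arctan2(v[1],v[0])
print("bar",bar,"punch",p,"dist",np.linalg.norm(bar-p),"C",C,"yaws",np.degrees([a(p-bar),a(bk-fr),a(cs[0]-cs[3])-np.pi/2]),[np.linalg.norm(x) for x in(bk-fr,cs[0]-cs[3])])
print("head",H,"end",e,np.linalg.norm(H-e),"yaw",np.degrees(a(H-e)))
yaw=a(p-bar)
for n,q in(("C+.01",C-0.010*0),("punch exp",C+.01*np.array([np.cos(yaw),np.sin(yaw)])),("bar exp",C-.052*np.array([np.cos(yaw),np.sin(yaw)]))):print(n,q)
```

```text
bar [ 0.4460239  -0.21627444] punch [ 0.48191122 -0.26606015] dist 0.061371954903555605 C [ 0.4754946  -0.25837442] yaws [-54.21458838 -52.990797   -53.86174956] [np.float64(0.14511130811976466), np.float64(0.09263667573705317)]
head [ 0.53097567 -0.45120089] end [ 0.43245869 -0.36814957] 0.1288530800850042 yaw -40.13139899218119
C+.01 [ 0.4754946  -0.25837442]
punch exp [ 0.48134211 -0.26648655]
bar exp [ 0.44508754 -0.21619136]
```

arm_command:
  steps:
    - {"tz": 1.3}
    - {"tz": 2.5}
    - {"tx": 9.4,"ty": -34.1,"tz": 2.5,"az": -2.75,"claw": 0}
    - {"tx": 9.4,"ty": -34.1,"tz": 2.5,"az": -2.75}
    - {"tx": 9.4,"ty": -34.1,"tz": 2.5,"az": -2.75}
    - {"tx": 9.4,"ty": -34.1,"tz": 2.5,"az": -2.75}
    - {"tx": 9.4,"ty": -34.1,"tz": 2.5,"az": -2.75}
    - {"tx": 9.4,"ty": -34.1,"tz": 2.5,"az": -2.75}
    - {"tx": 9.4,"ty": -34.1,"tz": 2.5,"az": -2.75}
    - {"tx": 9.4,"ty": -34.1,"tz": 2.5,"az": -2.75}
    - {"tx": 9.4,"ty": -34.1,"tz": 2.5,"az": -2.75}
    - {"tx": 9.4,"ty": -34.1,"tz": 2.5,"az": -2.75}
    - {"tx": 9.4,"ty": -34.1,"tz": 2.5,"az": -2.75}
    - {"tx": 9.4,"ty": -34.1,"tz": 2.5,"az": -2.75}
    - {"tx": 9.4,"ty": -34.1,"tz": 2.5,"az": -2.75}
    - {"tx": 9.4,"ty": -34.1,"tz": 2.5,"az": -2.75}
    - {"tx": 9.4,"ty": -34.1,"tz": 2.5,"az": -2.75}
    - {"tx": 9.4,"ty": -34.1,"tz": 2.5,"az": -2.75}
    - {"tx": 9.4,"ty": -34.1,"tz": 2.5,"az": -2.75}
    - {"tx": 9.4,"ty": -34.1,"tz": 2.5,"az": -2.75}

```text
validation failed for argument at $.st...
```

arm_command:
  steps:
    - {"tx": 0,"ty": 0,"tz": 1.3,"ax": 0,"ay": 0,"az": 0,"claw": 0}
    - {"tx": 0,"ty": 0,"tz": 2.5,"ax": 0,"ay": 0,"az": 0,"claw": 0}

```text
clock: 0.27
eef_pos: [0.2483, 0.5718, 0.318]
orientation: [-3.135, -0.0, 2.732]
contact_force: [0.7, -0.0, 0.3]
gripper_width: 0.0877
finger_force: 0.0
```

arm_command:
  steps:
    - {"tx": 9.4,"ty": -34.1,"tz": 0,"ax": 0,"ay": 0,"az": -2.75,"claw": 0}
    - {"tx": 9.4,"ty": -34.1,"tz": 0,"ax": 0,"ay": 0,"az": -2.75,"claw": 0}
    - {"tx": 9.4,"ty": -34.1,"tz": 0,"ax": 0,"ay": 0,"az": -2.75,"claw": 0}
    - {"tx": 9.4,"ty": -34.1,"tz": 0,"ax": 0,"ay": 0,"az": -2.75,"claw": 0}
    - {"tx": 9.4,"ty": -34.1,"tz": 0,"ax": 0,"ay": 0,"az": -2.75,"claw": 0}
    - {"tx": 9.4,"ty": -34.1,"tz": 0,"ax": 0,"ay": 0,"az": -2.75,"claw": 0}
    - {"tx": 9.4,"ty": -34.1,"tz": 0,"ax": 0,"ay": 0,"az": -2.75,"claw": 0}
    - {"tx": 9.4,"ty": -34.1,"tz": 0,"ax": 0,"ay": 0,"az": -2.75,"claw": 0}
    - {"tx": 9.4,"ty": -34.1,"tz": 0,"ax": 0,"ay": 0,"az": -2.75,"claw": 0}
    - {"tx": 9.4,"ty": -34.1,"tz": 0,"ax": 0,"ay": 0,"az": -2.75,"claw": 0}
    - {"tx": 9.4,"ty": -34.1,"tz": 0,"ax": 0,"ay": 0,"az": -2.75,"claw": 0}
    - {"tx": 9.4,"ty": -34.1,"tz": 0,"ax": 0,"ay": 0,"az": -2.75,"claw": 0}
    - {"tx": 9.4,"ty": -34.1,"tz": 0,"ax": 0,"ay": 0,"az": -2.75,"claw": 0}
    - {"tx": 9.4,"ty": -34.1,"tz": 0,"ax": 0,"ay": 0,"az": -2.75,"claw": 0}
    - {"tx": 9.4,"ty": -34.1,"tz": 0,"ax": 0,"ay": 0,"az": -2.75,"claw": 0}
    - {"tx": 9.4,"ty": -34.1,"tz": 0,"ax": 0,"ay": 0,"az": -2.75,"claw": 0}

```text
clock: 1.6
eef_pos: [0.426, -0.0716, 0.3197]
orientation: [3.141, 0.0, 2.443]
contact_force: [1.6, 0.3, -0.2]
gripper_width: 0.0877
finger_force: 0.0
```

arm_command:
  steps:
    - {"tx": 3.5,"ty": -12.6,"tz": -5,"az": 0}
    - {"tx": 3.5,"ty": -12.6,"tz": -5}
    - {"tx": 3.5,"ty": -12.6,"tz": -5}
    - {"tx": 3.5,"ty": -12.6,"tz": -5}
    - {"tx": 3.5,"ty": -12.6,"tz": -5}
    - {"tx": 3.5,"ty": -12.6,"tz": -5}
    - {"tx": 3.5,"ty": -12.6,"tz": -5}
    - {"tx": 3.5,"ty": -12.6,"tz": -5}
    - {"tx": 3.5,"ty": -12.6,"tz": -5}
    - {"tx": 3.5,"ty": -12.6,"tz": -5}
    - {"tx": 3.5,"ty": -12.6,"tz": -5}
    - {"tx": 3.5,"ty": -12.6,"tz": -5}
    - {"tx": 3.5,"ty": -12.6,"tz": -5}

```text
validation failed for argument at $.st...
```

Run:
```python
from h import *
s=robot.observe();print(s["eef_pos"],s["orientation"],s["q"])
im=get_image("wrist");cv2.imwrite("pics/w1.png",im[:,:,::-1]);c=camera_info("wrist");print(c)
```

```text
[ 0.42595343 -0.07164461  0.31970991] [3.14141178e+00 1.34321944e-04 2.44346688e+00] [-1.94254597e-01  3.57049680e-02  1.95338921e+00  1.02373390e-04
  1.15229353e+00 -1.06696676e+00]
{'camera_matrix': array([[299.86160959,   0.        , 256.98712852],
       [  0.        , 299.86160959, 191.21566969],
       [  0.        ,   0.        ,   1.        ]]), 'T_tool_cam': array([[-8.49981177e-04,  9.70227265e-01,  2.42194820e-01,
         6.44094764e-02],
       [ 9.99999567e-01,  9.16571273e-04, -1.62272797e-04,
        -1.94744173e-04],
       [-3.79430307e-04,  2.42194578e-01, -9.70227624e-01,
        -1.40366518e-01],
       [ 0.00000000e+00,  0.00000000e+00,  0.00000000e+00,
         1.00000000e+00]])}
```

View pics/w1.png

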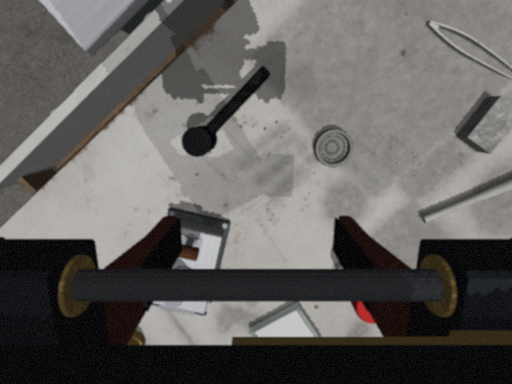

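The wrist view (before the move) shows the jig at (190,255) and the black decoy at (200,140), so every row needs all keys.

arm_command:
  steps:
    - {"tx": 3.5,"ty": -12.6,"tz": -1,"ax": 0,"ay": 0,"az": 0,"claw": 0}
    - {"tx": 3.5,"ty": -12.6,"tz": -5,"ax": 0,"ay": 0,"az": 0,"claw": 0}
    - {"tx": 3.5,"ty": -12.6,"tz": -5,"ax": 0,"ay": 0,"az": 0,"claw": 0}
    - {"tx": 3.5,"ty": -12.6,"tz": -5,"ax": 0,"ay": 0,"az": 0,"claw": 0}
    - {"tx": 3.5,"ty": -12.6,"tz": -5,"ax": 0,"ay": 0,"az": 0,"claw": 0}
    - {"tx": 3.5,"ty": -12.6,"tz": -5,"ax": 0,"ay": 0,"az": 0,"claw": 0}
    - {"tx": 3.5,"ty": -12.6,"tz": -5,"ax": 0,"ay": 0,"az": 0,"claw": 0}
    - {"tx": 3.5,"ty": -12.6,"tz": -5,"ax": 0,"ay": 0,"az": 0,"claw": 0}
    - {"tx": 3.5,"ty": -12.6,"tz": -5,"ax": 0,"ay": 0,"az": 0,"claw": 0}
    - {"tx": 3.5,"ty": -12.6,"tz": -5,"ax": 0,"ay": 0,"az": 0,"claw": 0}
    - {"tx": 3.5,"ty": -12.6,"tz": -5,"ax": 0,"ay": 0,"az": 0,"claw": 0}
    - {"tx": 3.5,"ty": -12.6,"tz": -5,"ax": 0,"ay": 0,"az": 0,"claw": 0}
    - {"tx": 3.5,"ty": -12.6,"tz": -5,"ax": 0,"ay": 0,"az": 0,"claw": 0}
    - {"tx": 3.5,"ty": -12.6,"tz": -5,"ax": 0,"ay": 0,"az": 0,"claw": 0}

```text
clock: 2.82
eef_pos: [0.531, -0.4461, 0.1702]
orientation: [3.141, -0.0, 2.445]
contact_force: [0.0, -0.0, 0.1]
gripper_width: 0.088
finger_force: 0.0
```

```bash
cat >> h.py <<'E'
from scipy.spatial.transform import Rotation as Ro
def wz(u,v,z,s):
    c=camera_info("wrist");K=c["camera_matrix"];T=c["T_tool_cam"]
    d=np.linalg.inv(K)@[u,v,1.];d=T[:3,:3]@[d[0],-d[1],-d[2]]
    R=Ro.from_euler("xyz",s["orientation"]).as_matrix();o=s["eef_pos"]+R@T[:3,3];d=R@d
    return o+d*(z-o[2])/d[2]
E
python3 - <<'E'
from h import *
s=robot.observe();print(s["eef_pos"],s["orientation"],s["q"])
im=get_image("wrist");cv2.imwrite("pics/w2.png",im[:,:,::-1])
E
```

```text
[ 0.53101928 -0.44612541  0.1701688 ] [ 3.14141535e+00 -4.09751539e-04  2.44453675e+00] [-7.15965545e-01  6.03493713e-01  1.51381706e+00  1.98375862e-04
  1.02469492e+00 -1.58980899e+00]
```

View pics/w2.png

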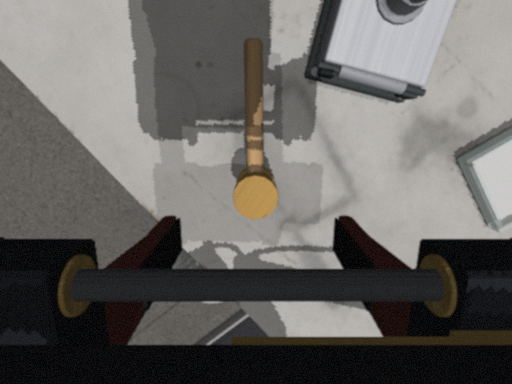

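The head top is at (256,197) and the handle end at (253,40), running parallel to the tool's x axis.

Run:
```python
from h import *
s=robot.observe()
print(wz(256,197,.06,s),wz(253,42,.04,s))
```

```text
[ 0.5332883 -0.4491093  0.06     ] [ 0.43393426 -0.36901616  0.04      ]
```

arm_command:
  steps:
    - {"tx": 0.03,"ty": -0.1,"tz": -1.4,"ax": 0,"ay": 0,"az": 0,"claw": 0}
    - {"tx": 0.03,"ty": -0.1,"tz": -2.8,"ax": 0,"ay": 0,"az": 0,"claw": 0}
    - {"tx": 0.03,"ty": -0.1,"tz": -3.8,"ax": 0,"ay": 0,"az": 0,"claw": 0}
    - {"tx": 0.03,"ty": -0.1,"tz": -4.45,"ax": 0,"ay": 0,"az": 0,"claw": 0}
    - {"tx": 0.03,"ty": -0.1,"tz": -4.45,"ax": 0,"ay": 0,"az": 0,"claw": 0}
    - {"tx": 0.03,"ty": -0.1,"tz": -4.45,"ax": 0,"ay": 0,"az": 0,"claw": 0}

```text
clock: 3.37
eef_pos: [0.5321, -0.4493, 0.0365]
orientation: [3.142, -0.001, 2.445]
contact_force: [-0.2, 0.6, 0.8]
gripper_width: 0.0876
finger_force: 0.0
```

arm_command:
  force: 50
  steps:
    - {"tx": 0,"ty": 0,"tz": 0,"ax": 0,"ay": 0,"az": 0,"claw": 255}
    - {"tx": 0,"ty": 0,"tz": 0,"ax": 0,"ay": 0,"az": 0,"claw": 255}
    - {"tx": 0,"ty": 0,"tz": 0,"ax": 0,"ay": 0,"az": 0,"claw": 255}
    - {"tx": 0,"ty": 0,"tz": 0,"ax": 0,"ay": 0,"az": 0,"claw": 255}
    - {"tx": 0,"ty": 0,"tz": 0,"ax": 0,"ay": 0,"az": 0,"claw": 255}
    - {"tx": 0,"ty": 0,"tz": 0,"ax": 0,"ay": 0,"az": 0,"claw": 255}
    - {"tx": 0,"ty": 0,"tz": 0,"ax": 0,"ay": 0,"az": 0,"claw": 255}
    - {"tx": 0,"ty": 0,"tz": 0,"ax": 0,"ay": 0,"az": 0,"claw": 255}
    - {"tx": 0,"ty": 0,"tz": 0,"ax": 0,"ay": 0,"az": 0,"claw": 255}
    - {"tx": 0,"ty": 0,"tz": 0,"ax": 0,"ay": 0,"az": 0,"claw": 255}

```text
clock: 4.2
eef_pos: [0.5323, -0.4503, 0.0363]
orientation: [3.141, 0.0, 2.444]
contact_force: [1.7, 2.8, 2.5]
gripper_width: 0.0389
finger_force: 50.0
```

arm_command:
  steps:
    - {"tx": 0,"ty": 0,"tz": 1.3,"ax": 0,"ay": 0,"az": 0,"claw": 255}
    - {"tx": 0,"ty": 0,"tz": 2.6,"ax": 0,"ay": 0,"az": 0,"claw": 255}
    - {"tx": 0,"ty": 0,"tz": 3.9,"ax": 0,"ay": 0,"az": 0,"claw": 255}
    - {"tx": 0,"ty": 0,"tz": 5.3,"ax": 0,"ay": 0,"az": 0,"claw": 255}
    - {"tx": -0.3,"ty": 1.2,"tz": 5.3,"ax": 0,"ay": 0,"az": 0,"claw": 255}
    - {"tx": -0.6,"ty": 2.4,"tz": 5.3,"ax": 0,"ay": 0,"az": 0,"claw": 255}
    - {"tx": -1.0,"ty": 3.6,"tz": 5.3,"ax": 0,"ay": 0,"az": 0,"claw": 255}
    - {"tx": -1.3,"ty": 4.8,"tz": 5.3,"ax": 0,"ay": 0,"az": 0,"claw": 255}
    - {"tx": -1.7,"ty": 6.1,"tz": 5.3,"ax": 0,"ay": 0,"az": 0,"claw": 255}
    - {"tx": -1.7,"ty": 6.1,"tz": 5.3,"ax": 0,"ay": 0,"az": 0,"claw": 255}
    - {"tx": -1.7,"ty": 6.1,"tz": 5.3,"ax": 0,"ay": 0,"az": 0,"claw": 255}

```text
clock: 5.12
eef_pos: [0.4795, -0.2653, 0.1945]
orientation: [-3.141, -0.003, 2.446]
contact_force: [0.6, -0.4, -4.7]
gripper_width: 0.039
finger_force: 50.0
```

Run:
```python
from h import *
a=get_image("scene")[150:280,170:350];b=get_image("top")[165:275,215:395]
k=lambda i:cv2.resize(i[:,:,::-1],(720,int(720*i.shape[0]/i.shape[1])),interpolation=cv2.INTER_CUBIC)
A,B=k(a),k(b);o=np.vstack([A,B]);cv2.imwrite("pics/m1.png",cv2.resize(o,None,fx=.62,fy=.62))
```

```text
(no output)
```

View pics/m1.png

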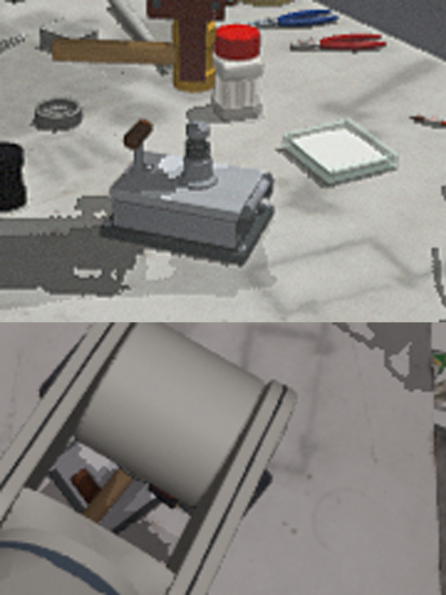

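The mallet is level in the grip and hangs over the punch (punch at about (198,140) in the upper crop, head at (195,60)).

arm_command:
  steps:
    - {"tx": 0.05,"ty": 0,"tz": -0.7,"ax": 0,"ay": 0,"az": 0,"claw": 255}
    - {"tx": 0.05,"ty": 0,"tz": -1.3,"ax": 0,"ay": 0,"az": 0,"claw": 255}
    - {"tx": 0.05,"ty": 0,"tz": -1.6,"ax": 0,"ay": 0,"az": 0,"claw": 255}
    - {"tx": 0.05,"ty": 0,"tz": -1.8,"ax": 0,"ay": 0,"az": 0,"claw": 255}
    - {"tx": 0.05,"ty": 0,"tz": -1.8,"ax": 0,"ay": 0,"az": 0,"claw": 255}
    - {"tx": 0.05,"ty": 0,"tz": -1.8,"ax": 0,"ay": 0,"az": 0,"claw": 255}

```text
clock: 5.72
eef_pos: [0.4828, -0.2684, 0.1417]
orientation: [-3.141, 0.001, 2.443]
contact_force: [-3.4, -1.7, 2.2]
gripper_width: 0.0391
finger_force: 50.0
```

arm_command:
  steps:
    - {"tx": 0,"ty": 0,"tz": -0.1,"ax": 0,"ay": 0,"az": 0,"claw": 255}
    - {"tx": 0,"ty": 0,"tz": -0.1,"ax": 0,"ay": 0,"az": 0,"claw": 255}
    - {"tx": 0,"ty": 0,"tz": -0.1,"ax": 0,"ay": 0,"az": 0,"claw": 255}

```text
clock: 5.97
eef_pos: [0.4829, -0.2683, 0.1398]
orientation: [-3.141, 0.002, 2.444]
contact_force: [-5.1, -1.5, 9.7]
gripper_width: 0.0394
finger_force: 50.0
```

arm_command:
  steps:
    - {"tx": 0,"ty": 0,"tz": -0.1,"ax": 0,"ay": 0,"az": 0,"claw": 255}
    - {"tx": 0,"ty": 0,"tz": -0.1,"ax": 0,"ay": 0,"az": 0,"claw": 255}
    - {"tx": 0,"ty": 0,"tz": -0.1,"ax": 0,"ay": 0,"az": 0,"claw": 255}

```text
clock: 6.22
eef_pos: [0.4836, -0.2688, 0.1393]
orientation: [-3.141, 0.004, 2.444]
contact_force: [-10.2, -0.1, 32.1]
gripper_width: 0.0388
finger_force: 50.0
```

arm_command:
  steps:
    - {"tx": 0,"ty": 0,"tz": 0.8,"ax": 0,"ay": 0,"az": 0,"claw": 255}
    - {"tx": 0,"ty": 0,"tz": 2,"ax": 0,"ay": 0,"az": 0,"claw": 255}
    - {"tx": 0.4,"ty": -1.2,"tz": 2,"ax": 0,"ay": 0,"az": 0,"claw": 255}
    - {"tx": 0.7,"ty": -2.4,"tz": 2,"ax": 0,"ay": 0,"az": 0,"claw": 255}
    - {"tx": 1.0,"ty": -3.6,"tz": 2,"ax": 0,"ay": 0,"az": 0,"claw": 255}
    - {"tx": 1.3,"ty": -4.8,"tz": 2,"ax": 0,"ay": 0,"az": 0,"claw": 255}
    - {"tx": 1.6,"ty": -6,"tz": 1.5,"ax": 0,"ay": 0,"az": 0,"claw": 255}
    - {"tx": 1.6,"ty": -6,"tz": 0.3,"ax": 0,"ay": 0,"az": 0,"claw": 255}
    - {"tx": 1.6,"ty": -6,"tz": -0.9,"ax": 0,"ay": 0,"az": 0,"claw": 255}
    - {"tx": 1.6,"ty": -6,"tz": -2.1,"ax": 0,"ay": 0,"az": 0,"claw": 255}
    - {"tx": 1.6,"ty": -6,"tz": -2.9,"ax": 0,"ay": 0,"az": 0,"claw": 255}
    - {"tx": 1.6,"ty": -6,"tz": -2.9,"ax": 0,"ay": 0,"az": 0,"claw": 255}
    - {"tx": 1.6,"ty": -6,"tz": -2.9,"ax": 0,"ay": 0,"az": 0,"claw": 255}

```text
clock: 7.3
eef_pos: [0.5298, -0.4466, 0.0468]
orientation: [3.141, -0.003, 2.444]
contact_force: [-0.3, -0.1, -3.8]
gripper_width: 0.0389
finger_force: 50.0
```

arm_command:
  steps:
    - {"tx": 0,"ty": 0,"tz": -0.2,"ax": 0,"ay": 0,"az": 0,"claw": 255}
    - {"tx": 0,"ty": 0,"tz": -0.33,"ax": 0,"ay": 0,"az": 0,"claw": 255}
    - {"tx": 0,"ty": 0,"tz": -0.38,"ax": 0,"ay": 0,"az": 0,"claw": 255}
    - {"tx": 0,"ty": 0,"tz": -0.38,"ax": 0,"ay": 0,"az": 0,"claw": 255}

```text
clock: 7.63
eef_pos: [0.531, -0.4477, 0.0378]
orientation: [3.142, 0.002, 2.444]
contact_force: [-1.4, 1.2, -4.1]
gripper_width: 0.0392
finger_force: 50.0
```

arm_command:
  steps:
    - {"tx": 0,"ty": 0,"tz": -0.05,"ax": 0,"ay": 0,"az": 0,"claw": 255}
    - {"tx": 0,"ty": 0,"tz": -0.08,"ax": 0,"ay": 0,"az": 0,"claw": 255}
    - {"tx": 0,"ty": 0,"tz": -0.08,"ax": 0,"ay": 0,"az": 0,"claw": 255}

```text
clock: 7.88
eef_pos: [0.5313, -0.448, 0.0363]
orientation: [-3.142, 0.002, 2.444]
contact_force: [-1.3, 1.0, 4.6]
gripper_width: 0.0387
finger_force: 50.0
```

arm_command:
  steps:
    - {"tx": 0,"ty": 0,"tz": 0,"ax": 0,"ay": 0,"az": 0,"claw": 0}
    - {"tx": 0,"ty": 0,"tz": 0,"ax": 0,"ay": 0,"az": 0,"claw": 0}
    - {"tx": 0,"ty": 0,"tz": 0,"ax": 0,"ay": 0,"az": 0,"claw": 0}
    - {"tx": 0,"ty": 0,"tz": 0,"ax": 0,"ay": 0,"az": 0,"claw": 0}
    - {"tx": 0,"ty": 0,"tz": 0,"ax": 0,"ay": 0,"az": 0,"claw": 0}
    - {"tx": 0,"ty": 0,"tz": 0,"ax": 0,"ay": 0,"az": 0,"claw": 0}
    - {"tx": 0,"ty": 0,"tz": 0.6,"ax": 0,"ay": 0,"az": 0,"claw": 0}
    - {"tx": 0,"ty": 0,"tz": 1.8,"ax": 0,"ay": 0,"az": 0,"claw": 0}
    - {"tx": 0,"ty": 0,"tz": 3.2,"ax": 0,"ay": 0,"az": 0,"claw": 0}
    - {"tx": 0,"ty": 0,"tz": 4.6,"ax": 0,"ay": 0,"az": 0,"claw": 0}
    - {"tx": 0,"ty": 0,"tz": 6,"ax": 0,"ay": 0,"az": 0,"claw": 0}
    - {"tx": 0,"ty": 0,"tz": 6,"ax": 0,"ay": 0,"az": 0,"claw": 0}

```text
clock: 8.88
eef_pos: [0.534, -0.4504, 0.224]
orientation: [-3.141, 0.014, 2.444]
contact_force: [0.4, -1.1, 1.0]
gripper_width: 0.0879
finger_force: 0.0
```

arm_command:
  steps:
    - {"tx": -0.5,"ty": 1.3,"tz": 0,"ax": 0,"ay": 0,"az": -0.5,"claw": 0}
    - {"tx": -1,"ty": 2.6,"tz": 0,"ax": 0,"ay": 0,"az": -1,"claw": 0}
    - {"tx": -1.5,"ty": 3.9,"tz": 0,"ax": 0,"ay": 0,"az": -1.5,"claw": 0}
    - {"tx": -2,"ty": 5.2,"tz": 0,"ax": 0,"ay": 0,"az": -2,"claw": 0}
    - {"tx": -2.5,"ty": 6.5,"tz": 0,"ax": 0,"ay": 0,"az": -2.35,"claw": 0}
    - {"tx": -2.9,"ty": 7.7,"tz": 0,"ax": 0,"ay": 0,"az": -2.35,"claw": 0}
    - {"tx": -2.9,"ty": 7.7,"tz": 0,"ax": 0,"ay": 0,"az": -2.35,"claw": 0}
    - {"tx": -2.9,"ty": 7.7,"tz": 0,"ax": 0,"ay": 0,"az": -2.35,"claw": 0}
    - {"tx": -2.9,"ty": 7.7,"tz": 0,"ax": 0,"ay": 0,"az": -2.35,"claw": 0}

```text
clock: 9.63
eef_pos: [0.4444, -0.217, 0.2148]
orientation: [3.141, 0.002, 2.199]
contact_force: [0.5, -0.5, 0.4]
gripper_width: 0.0877
finger_force: 0.0
```

Run:
```python
from h import *
s=robot.observe();print(s["eef_pos"],s["orientation"],s["q"])
im=get_image("wrist");cv2.imwrite("pics/w3.png",im[:,:,::-1])
hsv=cv2.cvtColor(im,cv2.COLOR_RGB2HSV)
m=cv2.inRange(hsv,(0,100,30),(18,255,255));m[:,:185]=0;m[:,330:]=0;m[265:]=0
for c in cv2.findContours(m,0,1)[0]:
    if cv2.contourArea(c)>60:
        r=cv2.minAreaRect(c);print(cv2.contourArea(c),r,wz(*r[0],.1,s),cv2.boundingRect(c))
t=get_image("top");cv2.imwrite("pics/t3.png",t[:,:,::-1])
```

```text
[ 0.444386   -0.21695209  0.21479258] [3.14103599e+00 1.66018596e-03 2.19851685e+00] [-4.78090857e-01  2.72828546e-01  1.93940982e+00 -3.08526689e-04
  9.27620773e-01 -1.10562702e+00]
562.5 ((260.4448547363281, 189.736083984375), (17.61639976501465, 37.387996673583984), 88.21009063720703) [ 0.4459288  -0.21351674  0.1       ] (242, 181, 38, 19)
```

View pics/w3.png

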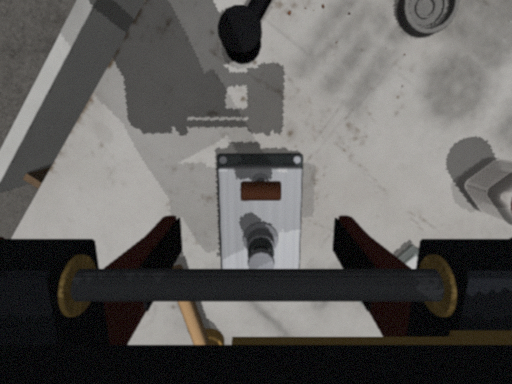

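The bar is at (260,190), level in the image, and the plate edges are vertical, so the tool is aligned; the punch is up at (260,240) and the mallet stands at lower left.

arm_command:
  steps:
    - {"tx": 0.05,"ty": 0.05,"tz": -1.3,"ax": 0,"ay": 0,"az": 0,"claw": 0}
    - {"tx": 0.05,"ty": 0.05,"tz": -2.6,"ax": 0,"ay": 0,"az": 0,"claw": 0}
    - {"tx": 0.05,"ty": 0.05,"tz": -3.5,"ax": 0,"ay": 0,"az": 0,"claw": 0}
    - {"tx": 0.05,"ty": 0.05,"tz": -3.9,"ax": 0,"ay": 0,"az": 0,"claw": 0}
    - {"tx": 0.05,"ty": 0.05,"tz": -3.9,"ax": 0,"ay": 0,"az": 0,"claw": 0}
    - {"tx": 0.05,"ty": 0.05,"tz": -3.9,"ax": 0,"ay": 0,"az": 0,"claw": 0}
    - {"tx": 0.05,"ty": 0.05,"tz": -3.9,"ax": 0,"ay": 0,"az": 0,"claw": 0}

```text
clock: 10.32
eef_pos: [0.4459, -0.2159, 0.098]
orientation: [3.141, 0.001, 2.197]
contact_force: [-0.1, 0.5, -0.4]
gripper_width: 0.088
finger_force: 0.0
```

arm_command:
  force: 35
  steps:
    - {"tx": 0,"ty": 0,"tz": 0,"ax": 0,"ay": 0,"az": 0,"claw": 255}
    - {"tx": 0,"ty": 0,"tz": 0,"ax": 0,"ay": 0,"az": 0,"claw": 255}
    - {"tx": 0,"ty": 0,"tz": 0,"ax": 0,"ay": 0,"az": 0,"claw": 255}
    - {"tx": 0,"ty": 0,"tz": 0,"ax": 0,"ay": 0,"az": 0,"claw": 255}
    - {"tx": 0,"ty": 0,"tz": 0,"ax": 0,"ay": 0,"az": 0,"claw": 255}
    - {"tx": 0,"ty": 0,"tz": 0,"ax": 0,"ay": 0,"az": 0,"claw": 255}
    - {"tx": 0,"ty": 0,"tz": 0,"ax": 0,"ay": 0,"az": 0,"claw": 255}
    - {"tx": 0,"ty": 0,"tz": 0,"ax": 0,"ay": 0,"az": 0,"claw": 255}
    - {"tx": 0,"ty": 0,"tz": 0,"ax": 0,"ay": 0,"az": 0,"claw": 255}
    - {"tx": 0,"ty": 0,"tz": 0,"ax": 0,"ay": 0,"az": 0,"claw": 255}

```text
clock: 11.15
eef_pos: [0.4462, -0.2142, 0.0975]
orientation: [3.14, 0.001, 2.197]
contact_force: [6.2, 7.3, -0.5]
gripper_width: 0.0356
finger_force: 35.0
```

arm_command:
  steps:
    - {"tx": 0.05,"ty": 0.04,"tz": 0,"ax": 0,"ay": 0,"az": 0,"claw": 255}
    - {"tx": 0.12,"ty": -0.06,"tz": 0.26,"ax": 0,"ay": 0,"az": 0,"claw": 255}
    - {"tx": 0.19,"ty": -0.15,"tz": 0.51,"ax": 0,"ay": 0,"az": 0,"claw": 255}
    - {"tx": 0.28,"ty": -0.27,"tz": 0.76,"ax": 0,"ay": 0,"az": 0,"claw": 255}
    - {"tx": 0.37,"ty": -0.4,"tz": 0.99,"ax": 0,"ay": 0,"az": 0,"claw": 255}
    - {"tx": 0.47,"ty": -0.54,"tz": 1.21,"ax": 0,"ay": 0,"az": 0,"claw": 255}
    - {"tx": 0.58,"ty": -0.69,"tz": 1.42,"ax": 0,"ay": 0,"az": 0,"claw": 255}
    - {"tx": 0.7,"ty": -0.86,"tz": 1.63,"ax": 0,"ay": 0,"az": 0,"claw": 255}
    - {"tx": 0.83,"ty": -1.03,"tz": 1.81,"ax": 0,"ay": 0,"az": 0,"claw": 255}
    - {"tx": 0.83,"ty": -1.03,"tz": 1.81,"ax": 0,"ay": 0,"az": 0,"claw": 255}
    - {"tx": 0.83,"ty": -1.03,"tz": 1.81,"ax": 0,"ay": 0,"az": 0,"claw": 255}

```text
clock: 12.07
eef_pos: [0.4696, -0.246, 0.1521]
orientation: [-3.141, -0.001, 2.198]
contact_force: [-4.2, 0.4, -3.9]
gripper_width: 0.0359
finger_force: 35.0
```

Run:
```python
from h import *
s=robot.observe();print(s["eef_pos"],s["contact_force"],s["gripper_width"])
y=np.radians(-54);C=np.array([.4755,-.2584]);d=s["eef_pos"][:2]-C
X=d@[np.cos(y),np.sin(y)]-.069;Z=s["eef_pos"][2]-.003-.047
print("theta",158.77-np.degrees(np.arctan2(Z,X)),"r",np.hypot(X,Z),"y",d@[-np.sin(y),np.cos(y)])
a=get_image("scene")[140:280,180:330];cv2.imwrite("pics/s4.png",cv2.resize(a[:,:,::-1],None,fx=4,fy=4,interpolation=cv2.INTER_CUBIC))
```

```text
[ 0.46963425 -0.2460304   0.15208697] [-4.20080082  0.40221793 -3.94458282] 0.03591613088134881
theta 29.842403957880293 r 0.1312272033032031 y 0.002525176496953806
```

View pics/s4.png

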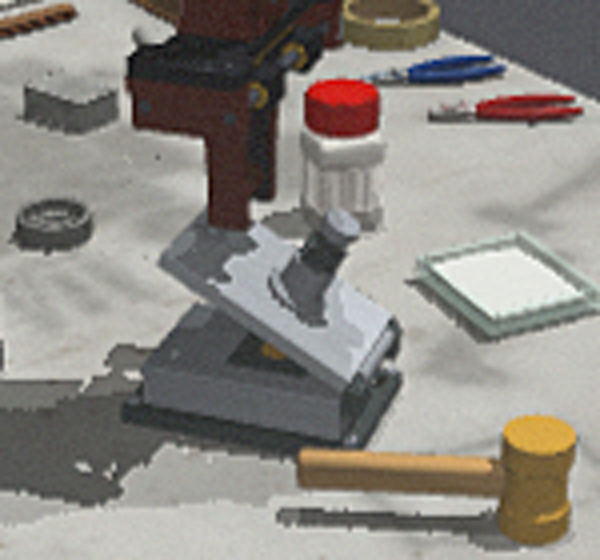

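The lid is open about 30° in the grip, and the mallet stands on the bench at lower right.

arm_command:
  steps:
    - {"tx": 0.1,"ty": -0.19,"tz": 0.17,"ax": 0,"ay": 0,"az": 0,"claw": 255}
    - {"tx": 0.24,"ty": -0.38,"tz": 0.32,"ax": 0,"ay": 0,"az": 0,"claw": 255}
    - {"tx": 0.39,"ty": -0.58,"tz": 0.46,"ax": 0,"ay": 0,"az": 0,"claw": 255}
    - {"tx": 0.55,"ty": -0.79,"tz": 0.58,"ax": 0,"ay": 0,"az": 0,"claw": 255}
    - {"tx": 0.55,"ty": -0.79,"tz": 0.58,"ax": 0,"ay": 0,"az": 0,"claw": 255}
    - {"tx": 0.55,"ty": -0.79,"tz": 0.58,"ax": 0,"ay": 0,"az": 0,"claw": 255}
    - {"tx": 0.55,"ty": -0.79,"tz": 0.58,"ax": 0,"ay": 0,"az": 0,"claw": 255}
    - {"tx": 0.55,"ty": -0.79,"tz": 0.58,"ax": 0,"ay": 0,"az": 0,"claw": 255}

```text
clock: 12.78
eef_pos: [0.4869, -0.2698, 0.1697]
orientation: [3.141, 0.001, 2.198]
contact_force: [-2.4, 4.6, 0.7]
gripper_width: 0.0356
finger_force: 35.0
```

Run:
```python
from h import *
s=robot.observe();print(s["eef_pos"],s["contact_force"],s["gripper_width"])
y=np.radians(-54);C=np.array([.4755,-.2584]);d=s["eef_pos"][:2]-C
X=d@[np.cos(y),np.sin(y)]-.069;Z=s["eef_pos"][2]-.003-.047
print("theta",158.77-np.degrees(np.arctan2(Z,X)),"r",np.hypot(X,Z),"y",d@[-np.sin(y),np.cos(y)])
a=get_image("scene")[140:280,180:330];cv2.imwrite("pics/s5.png",cv2.resize(a[:,:,::-1],None,fx=4,fy=4,interpolation=cv2.INTER_CUBIC))
ex=np.array([np.cos(y),np.sin(y)]);ey=np.array([-ex[1],ex[0]])
def P(f,l,up,t): # hinge-relative
    t=np.radians(t);F=f*np.cos(t)+up*np.sin(t);U=up*np.cos(t)-f*np.sin(t)
    q=C+ex*(.069+F)+ey*l;return (proj("scene",[*q,.047+U])-[180,140])*4
for t in(40,45,50):print(t,"punch",P(-.059,0,.067,t),"front-right top corner",P(-.132,-.043,.007,t))
```

```text
[ 0.48693306 -0.26979149  0.16969916] [-2.44755362  4.62895945  0.68844355] 0.035620676578884
theta 44.86178101875423 r 0.1309338293609937 y 0.002553789468066122
40 punch [368.07856615 222.24917227] front-right top corner [187.13989703 226.82533227]
45 punch [381.04557065 224.5227049 ] front-right top corner [200.31114917 216.18661997]
50 punch [393.96063171 227.86013316] front-right top corner [214.76241664 206.80229675]
```

View pics/s5.png

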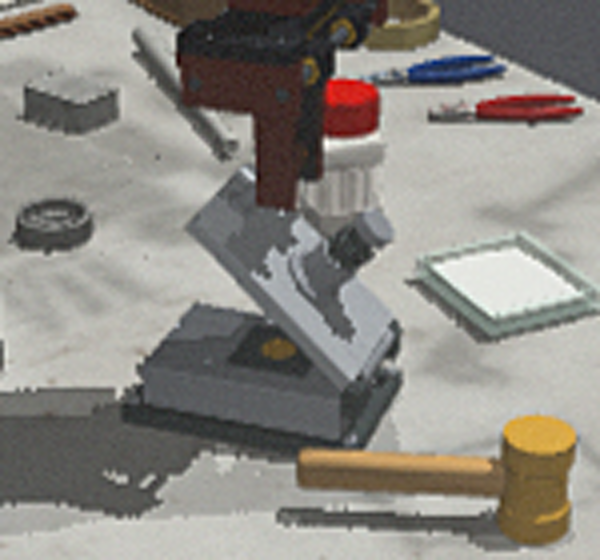

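arm_command:
  steps:
    - {"tx": 0,"ty": 0,"tz": 0,"ax": 0,"ay": 0,"az": 0,"claw": 255}
    - {"tx": 0,"ty": 0,"tz": 0,"ax": 0,"ay": 0,"az": 0,"claw": 255}
    - {"tx": 0,"ty": 0,"tz": 0,"ax": 0,"ay": 0,"az": 0,"claw": 255}
    - {"tx": 0,"ty": 0,"tz": 0,"ax": 0,"ay": 0,"az": 0,"claw": 255}
    - {"tx": 0,"ty": 0,"tz": 0,"ax": 0,"ay": 0,"az": 0,"claw": 255}
    - {"tx": 0,"ty": 0,"tz": 0,"ax": 0,"ay": 0,"az": 0,"claw": 255}

```text
clock: 13.33
eef_pos: [0.4868, -0.2697, 0.1696]
orientation: [3.141, 0.001, 2.198]
contact_force: [-1.5, 4.6, 0.9]
gripper_width: 0.0357
finger_force: 35.0
```

The punch top at (378,228) fits the 45° prediction (381,224), the kinematics give 44.9°, and the pose is steady, so I'm handing in.

```bash
python3 -c "
from cell import robot
print(robot.job_done())"
```

```text
the job is handed in; nothing more can be done
None
```

I pressed the punch right down with the mallet, stood the mallet back on the bench and let go, and handed the job in at about 13 s with the top plate held open at about 45° by its T-handle.

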